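Make up two train kits for the club's open house

TASK

Make up the two loan kits: in the orange tray stand the blue locomotive in the white bay and the silver tank car in the black bay; in the green tray stand the red locomotive in the white bay and the brown boxcar in the black bay. Each vehicle stands on its wheels, lengthwise (either way round) and flat on the floor of its bay, set down rather than dropped. Leave the yellow wagon and the brick hut where they are.

Things in the scene. Friction and masses are not known exactly. Their poses are not given: they have to be found in the camera images.
- blue_loco: Model diesel locomotive, BLUE with yellow nose band, yellow running board and yellow cab roof. 110 mm long, 34 mm wide, hood 39 mm high, cab (at y = -26 mm, 34 mm long) 50 mm high. Origin: centre of the underside (wheels), z up, long axis y. Stands on the table, long axis roughly along world y. Sides flat from 12 mm up; 0.08-0.24 kg; wheels do not turn.
- red_loco: Model diesel locomotive, RED with white nose band, white running board and white cab roof; same shape as the blue one: 110 mm long, 34 mm wide, hood 39 mm high, cab (at y = -26 mm, 34 mm long) 50 mm high. Origin: centre of the underside (wheels), z up, long axis y. Stands on the table, long axis roughly along world y. Sides flat from 12 mm up; 0.08-0.24 kg; wheels do not turn.
- tank_car: Model tank car: SILVER lying cylinder, 33 mm diameter, 102 long, axis 32.5 mm up, top at 49 mm plus 3 mm dome, on a black frame 110 mm long; dark 34 mm wide bands 30 mm either side of the middle. Origin: centre of the underside (wheels), z up, long axis y. Stands on the table, long axis roughly along world y. 0.08-0.24 kg; wheels do not turn.
- boxcar: Model boxcar, dark BROWN box with a pale wooden strip along its roof. 110 mm long, 34 mm wide, sides up to 44 mm, roof 50 mm high. Origin: centre of the underside (wheels), z up, long axis y. Stands on the table, long axis roughly along world y. Sides flat from 12 mm up; 0.08-0.24 kg; wheels do not turn.
- yellow_gondola: Bystander, not for the kits: YELLOW open-topped model wagon, 110 mm long (y), 34 mm wide (x), 36 mm high, loose. Origin at the centre of its underside. Stands among the stock.
- brick_hut: Bystander, not for the kits: small model BRICK building with grey gable roof and a chimney, walls 40 mm (x) by 88 mm (y), roof 52 mm by 98 mm, 51 mm high, loose. Origin at the centre of its underside. Stands among the stock.
- orange_tray: ORANGE kit tray, fixed, 158 (x) x 160 (y) x 12 mm. Two shallow bays along its x, 134 long, 54 wide: WHITE-floored centred at y=+44 mm, BLACK-floored at y=-44 mm. Floors 6 mm above the underside; rims and the 34 mm rib between stand 6 mm above the floors. Origin: centre of underside, z up. A vehicle fits lengthwise with 10 mm spare each side, 12 mm each end.
- green_tray: GREEN kit tray, fixed, 158 (x) x 160 (y) x 12 mm. Two shallow bays along its x, 134 long, 54 wide: WHITE-floored centred at y=+44 mm, BLACK-floored at y=-44 mm. Floors 6 mm above the underside; rims and the 34 mm rib between stand 6 mm above the floors. Origin: centre of underside, z up. A vehicle fits lengthwise with 10 mm spare each side, 12 mm each end.
Things that resemble listed ones, but are neither listed nor needed, are in the scene too. What is shaped like the red_loco but purple is not meant. Leave any purple look-alike of the orange_tray alone.

How it is judged:
By the outcome, as a careful person would: the job done as asked, in the order asked, and still so for the second after the job is handed in, with the robot touching nothing.
It also fails if it takes over 93 s, if anything falls off the work surface, if the arm or the gripper's body presses on something with over 40 N, if the wrist force passes 120 N, or if a joint passes its speed limit or range.

ROBOT

A 6-joint arm with a two-finger parallel gripper is mounted at the origin on the work surface. World frame = base frame: x ahead of the robot, y to its left, z up, the work surface at z = 0. Lengths are in m, angles in rad, forces in N, time in s.
With the tool pointing down it reaches from about 0.35 to 0.925 m from the base axis. Payload 6.4 kg.
Tool frame: the origin (TCP) lies midway between the tips of the shut fingers; the grasp point (between the pads) lies 19 mm behind it; z points along the fingers, y is the direction in which the jaws open and shut (so a half turn about z gives the same grasp; the last joint's range is limited). The gripper opens to 85 mm and grips with 20 to 120 N. Pads are 22 mm wide; open, the fingers measure 114 mm over their backs; the gripper's body (76 mm by 85 mm) begins 54 mm behind the grasp point. The pads swing forward as they close: fully open they stand 13 mm farther back than shut.
Start: joints at [0.97, 0.245, 1.558, -0, 1.339, -0.174], TCP at [0.269, 0.592, 0.231] pointing down, gripper open.
Joint ranges: [-3.13, 3.13], [-1.02, 2.26], [0.13, 2.54], [-0.95, 4.09], [0.21, 2.88], [-2.74, 2.74]. Speed limits (rad/s): [2.57, 2.57, 3.14, 3.14, 3.14, 3.14].

INTERFACE

Orientations are given as a rotation vector (axis times angle).
In Python, from workcell import env, optics gives the robot as it stands. The module is installed in compiled form; this text tells all that it offers.
- The arm moves only by the tool move_arm, never from a script. Its argument "deltas" is a list of rows, each an object of numbers: "dx", "dy", "dz": the shift along the world's x, y, z in mm; "turn": the turn about the world's z in rad. A call has 1 to 20 rows; each row shifts and turns the pose as measured when the row begins; what a row does not reach is not made up. A row lasts 1/8 s, in which the tool goes at most 62.5 mm and 10.7 degrees, less where a joint would pass 70% of its speed; a pose out of reach is approached as far as the arm can. A call with a gripper value outside its range is refused whole. "claw" is the opening, from -1 (shut) to 1 (fully open), so that 0 is half open, set as the call begins (left out, the last holds). The fingers move at their own pace and stop on an object; "squeeze" is the grip in N (left out, the last holds). Time passes only in rows, so rows that do not move let the fingers close. It gives the time, the measured TCP pose, the force and the opening at its end, in the units of the state.
- env.state(): the state, without advancing time (a new reading comes with each control period).
- optics.grab_frame(name): name is "scene" or "top"; returns a dict with "image" (480x640x3 uint8, blue, green, red), "depth" (480x640 float32, m along the optical axis (not along the pixel's ray), 0 where there is no reading), "camera_matrix" (3x3 intrinsics, pixels), "R" (3x3) and "t" (3): a world point X has camera coordinates R X + t. Camera axes: x right, y down, z forward; pixel columns grow to the right and rows downward; lengths in m; the calibration is good to about 2 mm. A picture is of the moment at which its call begins.
- env.close_job(): hands the job in, once; it reports no verdict.
Trained networks look in a picture, given as the dict that the camera call returned (one of the last four; its "shot" number tells which), for a name from the list of things; names that differ only in an ending like _2 or _b are one class to them, and where a whole thing is asked for, a point or a joint stands for the part that bears it (a point fixed in the world has none). Each returns a list of dicts, best first, with "p" (0 to 1); they miss things now and then, are a little off and sometimes report something else, mostly with a low value. They report only what shows in the picture. A call takes as long as a camera call. They do not tell look-alikes from the thing itself.
- optics.silhouettes(picture, query): "region" (480x640 bool, what is visible of it) and "point" ([column, row] as shares, 0 to 1, of the picture: columns of its width, rows of its height, amid what is visible of it).
- optics.pinpoint(picture, query): "point" ([column, row] as shares, 0 to 1, of the picture: columns of its width, rows of its height: a listed point, or the origin of a listed thing).
The state is a dict: "time_s": time; "q": joint angles; "joint_vel": joint speeds; "joint_efforts": joint torques, N m; "ee_pos": TCP position; "tool_rot": TCP orientation; "wrist_force": force on the tool from outside, world axes, zero at the start; "moment": the same for the moment, N m; "opening": opening from 0.0 (shut) to 1.0 (fully open).
Only numpy, scipy, OpenCV 4.12 (cv2) and the standard library are available. Lean on these libraries where they do the work, as an engineer would, in place of code of your own. Each camera call takes 0.05 s, during which the arm holds its last target.

## Working session

There is one attempt and no reset: what is moved stays moved. The work goes in short steps, Python scripts to look and compute and a tool call to move; the robot and the scene stay as the last step left them, time stands still between calls to the robot, and variables do not carry over. Pictures are saved under pics/ and viewed, and the job is handed in when it is done.

Besides the shell and the picture viewer there is one more tool, called as name([rows], argument=value, ...), one row to a line, values as JSON. move_arm: Moves the arm, as the interface text tells. Its arguments: {"type":"object","properties":{"deltas":{"type":"array","items":{"type":"object","properties":{"dx":{"type":"number"},"dy":{"type":"number"},"dz":{"type":"number"},"turn":{"type":"number"}}}},"claw":{"type":"number"},"squeeze":{"type":"number"}},"required":["deltas"]}

```bash
mkdir -p pics; cat > h.py <<'E'
import numpy as np, cv2, pickle
from workcell import env, optics
def world(f,u,v,d):
    K=f["camera_matrix"];R=f["R"];t=f["t"]
    c=np.stack([(u-K[0,2])/K[0,0]*d,(v-K[1,2])/K[1,1]*d,d],-1)
    return (c-t)@R
def cloud(f):
    v,u=np.mgrid[:480,:640]
    return world(f,u,v,f["depth"].astype(float))
E
python3 - <<'E'
from h import *
print(env.state())
for n in ["scene","top"]:
    f=optics.grab_frame(n); cv2.imwrite(f"pics/{n}0.png",f["image"]); pickle.dump(f,open(n+"0.pkl","wb"))
    print(n,f["camera_matrix"],f["R"],f["t"],f.keys())
E
```

```text
{'time_s': 0.0, 'q': array([ 9.69906519e-01,  2.45853086e-01,  1.55902416e+00,  9.14986256e-06,
        1.33870448e+00, -1.74099153e-01]), 'joint_vel': array([-4.48863747e-05,  1.64740639e-03, -8.94316461e-04, -2.14986084e-04,
        1.28066706e-05,  1.81342223e-04]), 'joint_efforts': array([-9.20298180e-05, -4.29501271e+01, -3.26137626e+01, -1.57206209e-04,
        5.15116670e-03, -1.30355187e-05]), 'ee_pos': array([0.26873659, 0.59122541, 0.23014992]), 'tool_rot': array([-6.65166734e-01, -3.06958883e+00,  2.88679336e-03]), 'wrist_force': array([ 0.09118846,  0.08160385, -0.31108115]), 'moment': array([ 0.02112153, -0.00119247, -0.02784554]), 'opening': 1.000424803847597}
scene [[506.93009803   0.         319.10997575]
 [  0.         506.93009803 243.98540371]
 [  0.           0.           1.        ]] [[-0.03241332  0.99946588 -0.00416328]
 [ 0.6520241   0.01798817 -0.75798483]
 [-0.75750508 -0.02728336 -0.6522589 ]] [ 0.10333277 -0.28932971  1.74975282] dict_keys(['image', 'depth', 'camera_matrix', 'R', 't', 'shot'])
top [[610.55258248   0.         327.53631486]
 [  0.         610.55258248 247.13850326]
 [  0.           0.           1.        ]] [[-1.75649256e-02 -9.99839570e-01 -3.50809829e-03]
 [-9.74956077e-01  1.79055630e-02 -2.21675527e-01]
 [ 2.21702778e-01 -4.73472395e-04 -9.75114175e-01]] [-0.09397808  0.49624289  1.25574089] dict_keys(['image', 'depth', 'camera_matrix', 'R', 't', 'shot'])
```

View pics/scene0.png

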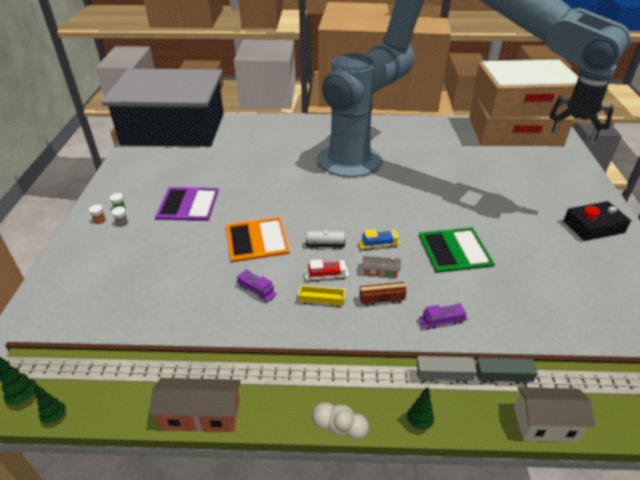

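View pics/top0.png

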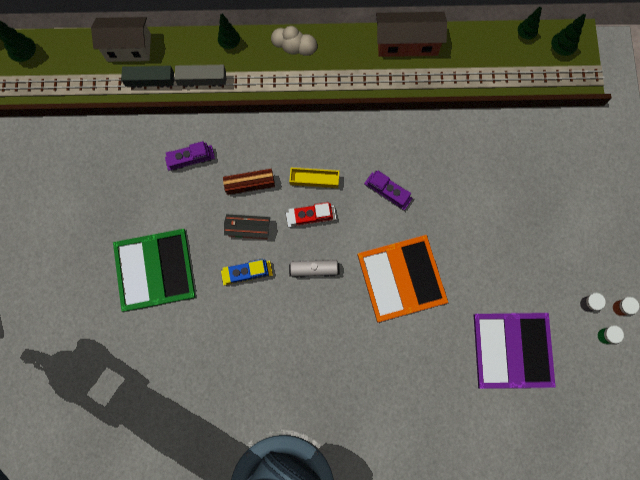

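The scene view shows all four vehicles in two columns around px (320–400, 240–295). In the top view, the orange tray is at px (403,278) and the green one at (154,270). Purple decoys are at (188,156), (388,189) and (513,350). Next I'll measure.

```bash
cat > m.py <<'E'
from h import *
import sys
names=["blue_loco","red_loco","tank_car","boxcar","yellow_gondola","brick_hut","orange_tray","green_tray"]
for n in ["top","scene"]:
    f=optics.grab_frame(n); P=cloud(f); out=f["image"].copy()
    for q in names:
        L=optics.silhouettes(f,q)
        for r in L[:3]:
            if r["p"]<.3: continue
            m=r["region"]&(f["depth"]>0); X=P[m]
            lo=.0 if 'tray' in q else .015
            X=X[(X[:,2]>.004)&(X[:,2]<.07)]
            top=np.percentile(X[:,2],97) if len(X) else 0
            Y=X if 'tray' in q else X[X[:,2]>.02]
            if len(Y)<10: continue
            (cx,cy),(w,h),a=cv2.minAreaRect((Y[:,:2]*1000).astype(np.float32))
            if w<h: a+=90
            a=(a)%180
            med=np.median(f["image"][m],axis=0)
            print(n,q,round(r["p"],2),"px",np.round(np.array(r["point"])*[640,480]),"rect",np.round([cx,cy,max(w,h),min(w,h)],1),"ang",round(a,1),"ztop",round(top*1000,1),"n",len(Y),"bgr",med)
E
python3 m.py
```

```text
top blue_loco 0.85 px [245. 275.] rect [449.2  73.3 101.8  36.3] ang 101.0 ztop 53.8 n 767 bgr [50. 81. 61.]
top blue_loco 0.62 px [246. 182.] rect [654.2  71.4 110.   37.4] ang 98.8 ztop 53.8 n 891 bgr [17. 29. 71.]
top red_loco 0.84 px [312. 215.] rect [574.8 -66.6 107.4  36.5] ang 98.1 ztop 53.2 n 746 bgr [ 56.  55. 173.]
top red_loco 0.6 px [193. 154.] rect [718.3 208.4 107.7  38.1] ang 104.3 ztop 53.4 n 765 bgr [97.5 34.  77.5]
top red_loco 0.59 px [390. 189.] rect [ 630.4 -241.3  106.4   37.5] ang 53.5 ztop 53.2 n 753 bgr [109.  33.  86.]
top tank_car 0.66 px [315. 267.] rect [453.9 -72.3 105.2  33.6] ang 90.7 ztop 52.7 n 711 bgr [134. 139. 145.]
top boxcar 0.75 px [246. 182.] rect [654.2  71.4 110.   37.4] ang 98.8 ztop 53.8 n 890 bgr [18. 30. 71.]
top yellow_gondola 0.83 px [312. 177.] rect [663.2 -75.2 110.1  37.6] ang 85.2 ztop 38.4 n 394 bgr [  0. 147. 165.]
top brick_hut 0.67 px [247. 223.] rect [551.5  74.4  98.3  50.1] ang 85.6 ztop 48.2 n 943 bgr [44. 49. 48.]
top orange_tray 0.77 px [515. 350.] rect [ 271.2 -497.1  164.2  159. ] ang 90.1 ztop 16.1 n 5061 bgr [129.  38
[... 913 characters left out ...]
1.]
scene boxcar 0.91 px [386. 293.] rect [656.6  72.3 111.4  39.6] ang 99.2 ztop 52.9 n 778 bgr [ 32.   50.  105.5]
scene yellow_gondola 0.56 px [326. 297.] rect [663.7 -74.3 109.7  40.6] ang 85.4 ztop 38.9 n 536 bgr [  0. 136. 158.]
scene brick_hut 0.8 px [380. 270.] rect [560.4  73.6  95.1  51.2] ang 73.9 ztop 47.4 n 528 bgr [ 99. 107. 112.]
scene orange_tray 0.9 px [258. 240.] rect [ 428.7 -263.7  174.5  161.5] ang 13.7 ztop 16.7 n 2147 bgr [ 37. 134. 223.]
scene orange_tray 0.56 px [190. 203.] rect [ 269.3 -498.4  175.4  168. ] ang 179.4 ztop 17.0 n 1753 bgr [168.  70. 146.]
scene green_tray 0.7 px [458. 252.] rect [462.1 284.5 168.1 162.1] ang 10.0 ztop 16.2 n 2387 bgr [ 46. 135.  38.]
```

```bash
cat > m2.py <<'E'
from h import *
names=["blue_loco","red_loco","tank_car","boxcar","brick_hut","yellow_gondola"]
def rays(f,u,v,z):
    K=f["camera_matrix"];R=f["R"];t=f["t"];C=-R.T@t
    d=np.stack([(u-K[0,2])/K[0,0],(v-K[1,2])/K[1,1],np.ones_like(u,dtype=float)],-1)@R
    s=(z-C[2])/d[...,2]; return C+d*s[...,None]
for n in ["top","scene"]:
    f=optics.grab_frame(n); P=cloud(f); d=f["depth"]; print(n,"C",-f["R"].T@f["t"])
    x,y,z=P[...,0],P[...,1],P[...,2]
    roi=(d>0)&(x>.38)&(x<.75)&(y>-.4)&(y<.42)&(np.abs(z)<.007)
    A=np.c_[x[roi]-.5,y[roi],np.ones(roi.sum())]; print("table plane",np.linalg.lstsq(A,z[roi]*1000,rcond=None)[0])
    for q in names:
        for r in optics.silhouettes(f,q)[:1 if n=='top' else 3]:
            m=r["region"]&(d>0)&(z>.02)
            m0=m.copy()
            X=P[m]
            if q=='red_loco' and abs(X[:,1].mean())>.15: continue
            # roof points
            T=X[X[:,2]>.044 if q in('boxcar',) else X[:,2]>.03]
            hi=X[X[:,2]>np.percentile(X[:,2],95)-.004]
            def rect(Y):
                (cx,cy),(w,h),a=cv2.minAreaRect((Y[:,:2]*1000).astype(np.float32))
                if w<h:a+=90
                return np.round([cx,cy,max(w,h),min(w,h),a%180],1)
            print(n,q,"all>30",rect(T),"hi",rect(hi),"zhi",np.round(np.median(hi[:,2])*1000,1),"p50 z",np.round(np.percentile(X[:,2]*1000,[25,50,75]),1))
    hsv=cv2.cvtColor(f["image"],cv2.COLOR_BGR2HSV)
    for q,c in [("orange",(.43,-.266)),("green",(.461,.284))]:
        near=(np.hypot(x-c[0],y-c[1])<.12)&(d>0)
        v,s=hsv[...,2],hsv[...,1]
        for b,mm in [("white",(v>170)&(s<60)),("black",(v<60)),("rim",(s>130)&(v>70))]:
            m=(mm&near).astype(np.uint8)
            k,lab,st,_=cv2.connectedComponentsWithStats(m)
            i=1+np.argmax(st[1:,4]); M=lab==i
            zz=.006 if b!="rim" else .012
            vv,uu=np.nonzero(M); W=rays(f,uu,vv,zz)[:,:2]*1000
            (cx,cy),(w,h),a=cv2.minAreaRect(W.astype(np.float32))
            if b!="rim" and w<h:a+=90
            print(n,q,b,np.round([cx,cy,w,h],1),"ang",round(a,1),"z",np.round(np.median(z[M])*1000,1),"n",st[i,4])
E
python3 m2.py
```

```text
top C [ 0.20376306 -0.10225395  1.33416596]
table plane [-3.49485404e+00  1.96335991e-04  5.90884692e-01]
top tank_car all>30 [453.4 -71.9 102.1  33.2  91.2] hi [453.4 -71.9 100.9  23.6  91.9] zhi 49.9 p50 z [42.2 45.9 48.4]
top boxcar all>30 [653.5  71.1 108.8  35.4  99.6] hi [652.   70.9 109.   31.  101.1] zhi 50.2 p50 z [42.4 46.2 49.1]
top brick_hut all>30 [551.1  74.3  98.3  48.8  84.7] hi [547.9  74.3  97.6  24.7  85.4] zhi 45.7 p50 z [34.9 38.5 42.3]
top yellow_gondola all>30 [662.9 -75.3 110.3  37.5  84.6] hi [661.9 -75.1 109.7  35.3  84.7] zhi 37.6 p50 z [25.8 32.1 36.2]
top orange white [ 422.3 -223.   132.    52.1] ang 14.2 z 6.4 n 1388
top orange black [ 445.9 -308.6  131.3   52.3] ang 14.4 z 6.4 n 1387
top orange rim [ 433.  -265.3  159.2  161.8] ang 14.4 z 11.7 n 2389
top green white [454.5 327.3 131.3  50.8] ang 10.3 z 6.3 n 1317
top green black [471.6 241.8 133.6  54. ] ang 9.9 z 6.3 n 1432
top green rim [461.5 283.1 157.3 159.4] ang 10.3 z 12.0 n 2074
scene C [ 1.51744596 -0.05033392  0.92241451]
table plane [-3.19127185 -0.51700814  2.00244343]
scene blue_loco all>3
[... 663 characters left out ...]
9.2  84.3] zhi 45.5 p50 z [34.3 39.1 43.3]
scene yellow_gondola all>30 [664.5 -74.9 110.3  40.2  84.8] hi [665.5 -74.3 109.2  38.1  85.3] zhi 37.1 p50 z [25.4 30.5 35.3]
scene yellow_gondola all>30 [555.2  75.3  97.7  50.6  82.6] hi [555.4  75.7  97.1  19.2  84.3] zhi 45.5 p50 z [34.4 39.2 43.3]
scene orange white [ 417.8 -223.9  130.3   53.8] ang 14.0 z 8.4 n 555
scene orange black [ 439.1 -309.3  114.    43.1] ang 14.3 z 8.3 n 404
scene orange rim [ 437.9 -264.6  166.   159.2] ang 14.4 z 12.9 n 1097
scene green white [452.  327.  132.6  53.7] ang 10.6 z 8.1 n 614
scene green black [464.9 242.2 122.6  46.4] ang 10.1 z 7.8 n 501
scene green rim [468.4 281.6 159.7 159.3] ang 10.6 z 12.9 n 969
```

Heights agree with the text (vehicle tops about 50 mm, bay floors about 6 mm). The two views differ by about 4 mm in x, so I'll use the average. First I'll move to the blue loco at about (452,77), long axis about 101°, which needs jaw yaw 11°.

move_arm([
  {"dx": 17,"dy": -47,"dz": -10,"turn": -0.0865},
  {"dx": 17,"dy": -47,"dz": -10,"turn": -0.0865},
  {"dx": 17,"dy": -47,"dz": -10,"turn": -0.0865},
  {"dx": 17,"dy": -47,"dz": -10,"turn": -0.0865},
  {"dx": 17,"dy": -47,"dz": -10,"turn": -0.0865},
  {"dx": 17,"dy": -47,"dz": -10,"turn": -0.0865},
  {"dx": 17,"dy": -47,"dz": -10,"turn": -0.0865},
  {"dx": 17,"dy": -47,"dz": -10,"turn": -0.0865},
  {"dx": 17,"dy": -47,"dz": -10,"turn": -0.0865},
  {"dx": 17,"dy": -47,"dz": -10,"turn": -0.0865},
  {},
], claw=0.5, squeeze=35)

```text
schema error: expected keys dx, dy, dz, turn
```

```bash
cat > st.py <<'E'
from h import *
from scipy.spatial.transform import Rotation as Ro
s=env.state(); R=Ro.from_rotvec(s["tool_rot"]).as_matrix()
print("t",round(s["time_s"],2),"pos",np.round(s["ee_pos"]*1000,1),"jaw deg",round(np.degrees(np.arctan2(R[1,1],R[0,1])),1),"tilt",np.round(R[:,2],3),"F",np.round(s["wrist_force"],1),"op mm",round(s["opening"]*85,1),"q6",round(s["q"][5],2))
E
python3 st.py
```

```text
t 1.7 pos [269.1 591.7 231.3] jaw deg 65.5 tilt [ 0. -0. -1.] F [ 0.3 -1.1  0.3] op mm 85.1 q6 -0.17
```

move_arm([
  {"dx": 17,"dy": -47,"dz": -10,"turn": -0.0865},
  {"dx": 17,"dy": -47,"dz": -10,"turn": -0.0865},
  {"dx": 17,"dy": -47,"dz": -10,"turn": -0.0865},
  {"dx": 17,"dy": -47,"dz": -10,"turn": -0.0865},
  {"dx": 17,"dy": -47,"dz": -10,"turn": -0.0865},
  {"dx": 17,"dy": -47,"dz": -10,"turn": -0.0865},
  {"dx": 17,"dy": -47,"dz": -10,"turn": -0.0865},
  {"dx": 17,"dy": -47,"dz": -10,"turn": -0.0865},
  {"dx": 17,"dy": -47,"dz": -10,"turn": -0.0865},
  {"dx": 17,"dy": -47,"dz": -10,"turn": -0.0865},
  {"dx": 0,"dy": 0,"dz": 0,"turn": 0},
], claw=0.5, squeeze=35)

```text
time_s: 3.08
ee_pos: [0.4435, 0.108, 0.1317]
tool_rot: [1.92, 2.476, 0.01]
wrist_force: [-0.8, 0.5, 0.1]
opening: 0.748
```

```bash
python3 st.py
```

```text
t 3.08 pos [443.5 108.  131.7] jaw deg 14.4 tilt [ 0.011  0.    -1.   ] F [-0.8  0.5  0.1] op mm 63.6 q6 -0.26
```

move_arm([
  {"dx": 8.5,"dy": -31,"dz": -40,"turn": -0.06},
  {"dx": 0,"dy": 0,"dz": -30,"turn": 0},
  {"dx": 0,"dy": 0,"dz": 0,"turn": 0},
])

```text
time_s: 3.45
ee_pos: [0.4536, 0.0772, 0.062]
tool_rot: [1.991, 2.415, 0.015]
wrist_force: [0.6, -0.2, -0.3]
opening: 0.75
```

```bash
python3 st.py; python3 - <<'E'
from h import *
for n in ["top","scene"]:
    f=optics.grab_frame(n);im=f["image"]
    K=f["camera_matrix"];c=f["R"]@np.array([.455,.07,.03])+f["t"];u,v=(K@c)[:2]/c[2];u,v=int(u),int(v)
    cv2.imwrite(f"pics/{n}1.png",cv2.resize(im[max(v-90,0):v+90,u-110:u+110],None,fx=3.2,fy=3.2))
E
```

```text
t 3.45 pos [453.6  77.2  62. ] jaw deg 11.0 tilt [ 0.015 -0.    -1.   ] F [ 0.6 -0.2 -0.3] op mm 63.8 q6 -0.27
```

View pics/scene1.png

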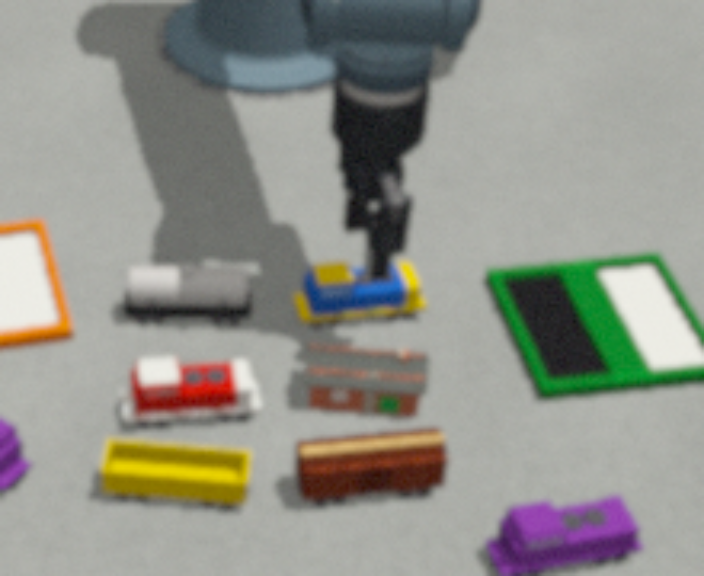

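View pics/top1.png

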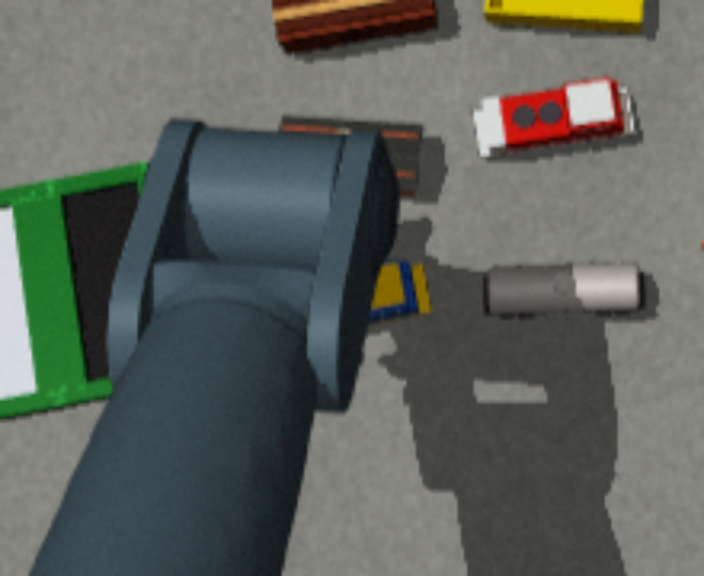

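The near finger hangs in front of the blue loco's middle (crop px 380,265), clear of the hut. I'll descend and grasp.

move_arm([
  {"dx": 0,"dy": 0,"dz": -25,"turn": 0},
  {"dx": 0,"dy": 0,"dz": -25,"turn": 0},
  {"dx": 0,"dy": 0,"dz": 0,"turn": 0},
])

```text
time_s: 3.92
ee_pos: [0.4604, 0.0789, 0.0193]
tool_rot: [1.977, 2.409, 0.03]
wrist_force: [-0.3, -1.2, -0.3]
opening: 0.746
```

move_arm([
  {"dx": 0,"dy": 0,"dz": 0,"turn": 0},
  {"dx": 0,"dy": 0,"dz": 0,"turn": 0},
  {"dx": 0,"dy": 0,"dz": 0,"turn": 0},
  {"dx": 0,"dy": 0,"dz": 0,"turn": 0},
], claw=-1)

```text
time_s: 4.42
ee_pos: [0.4631, 0.0794, 0.0236]
tool_rot: [1.972, 2.406, 0.036]
wrist_force: [0.6, -0.4, -0.9]
opening: 0.389
```

```bash
python3 st.py
```

```text
t 4.42 pos [463.1  79.4  23.6] jaw deg 11.3 tilt [ 0.038 -0.002 -0.999] F [ 0.6 -0.4 -0.9] op mm 33.1 q6 -0.27
```

The zero rows drift: z rose 4 mm, so the grip may be too high on the hood. I'll check the state before lifting.

```bash
python3 - <<'E'
from h import *
for i in range(4):
    s=env.state(); print(s["time_s"],np.round(s["ee_pos"]*1000,2),np.round(s["tool_rot"],4),np.round(s["q"],4),np.round(s["joint_vel"],3), np.round(s["joint_efforts"],1))
    f=optics.grab_frame("scene")
cv2.imwrite("pics/s2.png",cv2.resize(f["image"][170:330,270:490],None,fx=3.2,fy=3.2,interpolation=cv2.INTER_CUBIC))
E
python3 st.py
```

```text
4.425 [463.12  79.37  23.64] [1.9716 2.406  0.0357] [-7.2900e-02  1.1800e-01  2.1418e+00  1.4000e-03  8.4340e-01 -2.7160e-01] [-0.001 -0.005 -0.002 -0.    -0.    -0.002] [  0.  -29.9 -24.8   0.   -0.1  -0. ]
4.475 [463.09  79.38  23.56] [1.9716 2.4061 0.0356] [-7.2900e-02  1.1810e-01  2.1419e+00  1.4000e-03  8.4330e-01 -2.7160e-01] [ 0.     0.005  0.003 -0.002  0.001  0.   ] [  0.  -29.7 -24.5  -0.   -0.1  -0. ]
4.525 [462.97  79.36  23.41] [1.9719 2.4063 0.0353] [-7.2900e-02  1.1840e-01  2.1419e+00  1.4000e-03  8.4340e-01 -2.7160e-01] [0.    0.006 0.003 0.    0.003 0.002] [  0.  -29.9 -24.7   0.   -0.1  -0. ]
4.575 [462.85  79.36  23.29] [1.972  2.4065 0.035 ] [-7.290e-02  1.186e-01  2.142e+00  1.400e-03  8.434e-01 -2.716e-01] [0.001 0.002 0.002 0.001 0.001 0.001] [  0.  -29.9 -24.8   0.   -0.1  -0. ]
t 4.62 pos [462.7  79.4  23.2] jaw deg 11.3 tilt [ 0.037 -0.002 -0.999] F [-0.1  0.1 -1.5] op mm 33.2 q6 -0.27
```

View pics/s2.png

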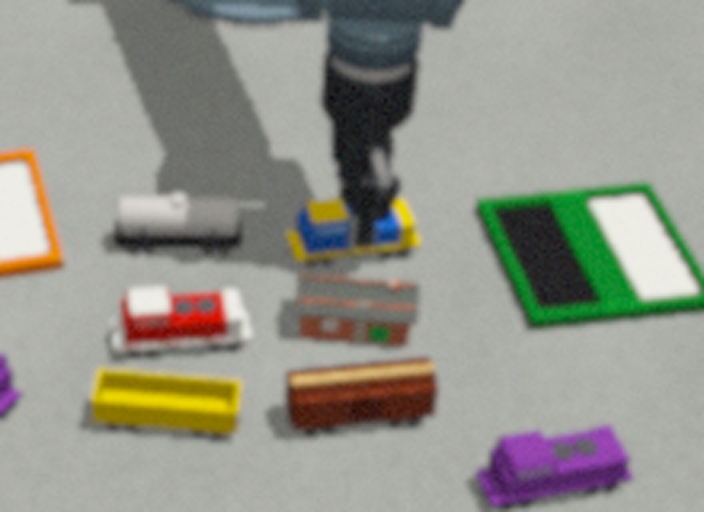

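move_arm([
  {"dx": 0,"dy": 0,"dz": 0,"turn": 0},
  {"dx": 0,"dy": 0,"dz": -1,"turn": 0},
], claw=0.2)

```text
time_s: 4.88
ee_pos: [0.4631, 0.0793, 0.0224]
tool_rot: [1.972, 2.406, 0.035]
wrist_force: [0.6, -1.4, 0.4]
opening: 0.603
```

move_arm([
  {"dx": -1,"dy": 0,"dz": -8,"turn": 0},
  {"dx": -1,"dy": 0,"dz": -7,"turn": 0},
  {"dx": -1,"dy": 0,"dz": -1,"turn": 0},
])

```text
time_s: 5.25
ee_pos: [0.4598, 0.0793, 0.005]
tool_rot: [1.972, 2.406, 0.035]
wrist_force: [0.4, 0.2, 0.1]
opening: 0.602
```

```bash
python3 st.py
```

```text
t 5.25 pos [459.8  79.3   5. ] jaw deg 11.3 tilt [ 0.037 -0.002 -0.999] F [0.4 0.2 0.1] op mm 51.2 q6 -0.27
```

move_arm([
  {"dx": 0,"dy": 0,"dz": 6,"turn": 0},
])

```text
time_s: 5.38
ee_pos: [0.4591, 0.0793, 0.0106]
tool_rot: [1.973, 2.407, 0.033]
wrist_force: [1.0, 1.1, 0.6]
opening: 0.6
```

move_arm([
  {"dx": 0,"dy": 0,"dz": 0,"turn": 0},
  {"dx": 0,"dy": 0,"dz": 0,"turn": 0},
  {"dx": 0,"dy": 0,"dz": 0,"turn": 0},
], claw=-1)

```text
time_s: 5.75
ee_pos: [0.4601, 0.0793, 0.0116]
tool_rot: [1.972, 2.406, 0.036]
wrist_force: [-0.1, -0.8, -0.5]
opening: 0.395
```

```bash
python3 st.py
```

```text
t 5.75 pos [460.1  79.3  11.6] jaw deg 11.3 tilt [ 0.038 -0.002 -0.999] F [-0.1 -0.8 -0.5] op mm 33.5 q6 -0.27
```

move_arm([
  {"dx": 0,"dy": 0,"dz": 20,"turn": 0},
  {"dx": 0,"dy": 0,"dz": 40,"turn": 0},
  {"dx": 0,"dy": -5,"dz": 30,"turn": 0},
  {"dx": -4,"dy": -30,"dz": 0,"turn": -0.152},
  {"dx": -4,"dy": -30,"dz": 0,"turn": -0.152},
  {"dx": -4,"dy": -30,"dz": 0,"turn": -0.152},
  {"dx": -4,"dy": -30,"dz": 0,"turn": -0.152},
  {"dx": -4,"dy": -30,"dz": 0,"turn": -0.152},
  {"dx": -4,"dy": -30,"dz": 0,"turn": -0.152},
  {"dx": -4,"dy": -30,"dz": 0,"turn": -0.152},
  {"dx": -4,"dy": -30,"dz": 0,"turn": -0.152},
  {"dx": -4,"dy": -30,"dz": 0,"turn": -0.152},
  {"dx": -3,"dy": -27,"dz": 0,"turn": -0.15},
  {"dx": 0,"dy": 0,"dz": 0,"turn": 0},
])

```text
time_s: 7.5
ee_pos: [0.4141, -0.2304, 0.1007]
tool_rot: [3.095, 0.313, -0.009]
wrist_force: [0.5, -0.2, -0.9]
opening: 0.394
```

```bash
python3 st.py
```

```text
t 7.5 pos [ 414.1 -230.4  100.7] jaw deg -78.5 tilt [-0.002 -0.032 -0.999] F [ 0.5 -0.2 -0.9] op mm 33.5 q6 0.65
```

move_arm([
  {"dx": 7,"dy": 7.5,"dz": -30,"turn": 0.05},
  {"dx": 0,"dy": 0,"dz": -30,"turn": 0},
  {"dx": 0,"dy": 0,"dz": -10,"turn": 0},
  {"dx": 0,"dy": 0,"dz": 0,"turn": 0},
])

```text
time_s: 8.0
ee_pos: [0.4212, -0.2202, 0.029]
tool_rot: [3.085, 0.403, -0.007]
wrist_force: [-0.0, 0.2, -0.8]
opening: 0.391
```

```bash
python3 st.py; python3 - <<'E'
from h import *
f=optics.grab_frame("scene")
cv2.imwrite("pics/s3.png",cv2.resize(f["image"][170:330,150:370],None,fx=3.2,fy=3.2,interpolation=cv2.INTER_CUBIC))
E
```

```text
t 8.0 pos [ 421.2 -220.2   29. ] jaw deg -75.1 tilt [-0.001 -0.031 -1.   ] F [-0.   0.2 -0.8] op mm 33.3 q6 0.62
```

View pics/s3.png

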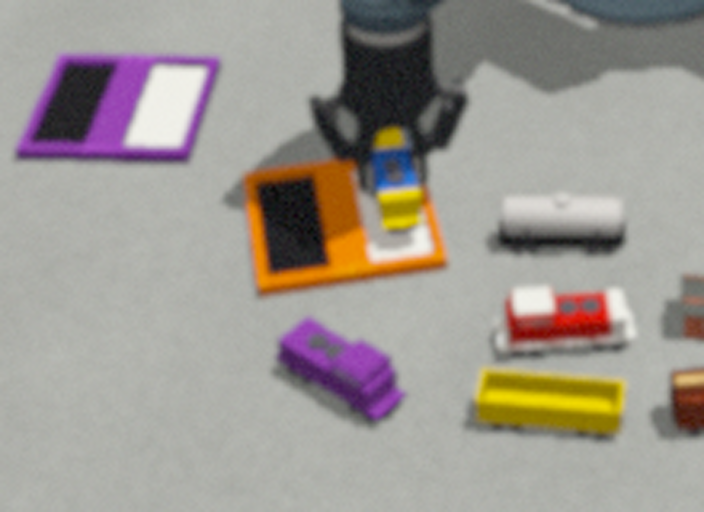

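The blue loco hangs over the white bay (crop px 397,185), aligned with it. I'll lower it in small steps.

move_arm([
  {"dx": 0,"dy": -3,"dz": -6,"turn": -0.01},
  {"dx": 0,"dy": -1,"dz": -3,"turn": 0},
  {"dx": 0,"dy": 0,"dz": -1,"turn": 0},
])

```text
time_s: 8.43
ee_pos: [0.423, -0.226, 0.0213]
tool_rot: [3.083, 0.386, -0.001]
wrist_force: [0.3, 0.2, -1.4]
opening: 0.394
```

```bash
python3 st.py
```

```text
t 8.43 pos [ 423.  -226.    21.3] jaw deg -75.7 tilt [ 0.003 -0.034 -0.999] F [ 0.3  0.2 -1.4] op mm 33.5 q6 0.63
```

move_arm([
  {"dx": -1,"dy": 2,"dz": -3,"turn": 0},
  {"dx": 0,"dy": 0,"dz": -1.5,"turn": 0},
])

```text
time_s: 8.68
ee_pos: [0.4221, -0.2239, 0.0174]
tool_rot: [3.084, 0.386, -0.002]
wrist_force: [-4.8, 4.8, 13.2]
opening: 0.392
```

```bash
python3 st.py
```

```text
t 8.68 pos [ 422.1 -223.9   17.4] jaw deg -75.7 tilt [ 0.003 -0.034 -0.999] F [-4.8  4.8 13.2] op mm 33.3 q6 0.63
```

move_arm([
  {"dx": 0,"dy": 0,"dz": 0,"turn": 0},
  {"dx": 0,"dy": 0,"dz": 0,"turn": 0},
  {"dx": 0,"dy": 0,"dz": 0,"turn": 0},
], claw=0.3)

```text
time_s: 9.05
ee_pos: [0.4226, -0.2242, 0.0179]
tool_rot: [3.083, 0.386, -0.001]
wrist_force: [-0.0, 0.4, -0.1]
opening: 0.647
```

move_arm([
  {"dx": 0,"dy": 0,"dz": 25,"turn": 0},
  {"dx": 0,"dy": 0,"dz": 40,"turn": 0},
  {"dx": 4,"dy": 17,"dz": 10,"turn": 0.15},
  {"dx": 4,"dy": 17,"dz": 0,"turn": 0.15},
  {"dx": 4,"dy": 17,"dz": 0,"turn": 0.15},
  {"dx": 4,"dy": 17,"dz": 0,"turn": 0.15},
  {"dx": 4,"dy": 17,"dz": 0,"turn": 0.15},
  {"dx": 4,"dy": 17,"dz": 0,"turn": 0.15},
  {"dx": 4,"dy": 17,"dz": 0,"turn": 0.15},
  {"dx": 4,"dy": 17,"dz": 0,"turn": 0.15},
  {"dx": 2,"dy": 16,"dz": 0,"turn": 0.14},
  {"dx": 0,"dy": 0,"dz": 0,"turn": 0},
])

```text
time_s: 10.55
ee_pos: [0.4573, -0.0679, 0.0956]
tool_rot: [2.133, 2.266, 0.036]
wrist_force: [0.3, -0.1, 0.1]
opening: 0.652
```

```bash
python3 st.py; python3 - <<'E'
from h import *
for n,b in [("scene",(170,330,150,370)),("top",(190,350,290,510))]:
    f=optics.grab_frame(n)
    cv2.imwrite(f"pics/{n}4.png",cv2.resize(f["image"][b[0]:b[1],b[2]:b[3]],None,fx=3.2,fy=3.2,interpolation=cv2.INTER_CUBIC))
E
```

```text
t 10.55 pos [457.3 -67.9  95.6] jaw deg 3.5 tilt [ 0.038 -0.004 -0.999] F [ 0.3 -0.1  0.1] op mm 55.4 q6 -0.47
```

View pics/scene4.png

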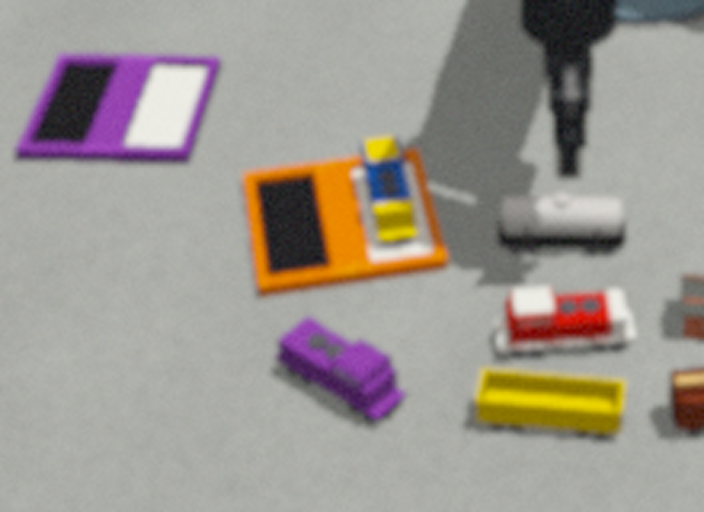

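View pics/top4.png

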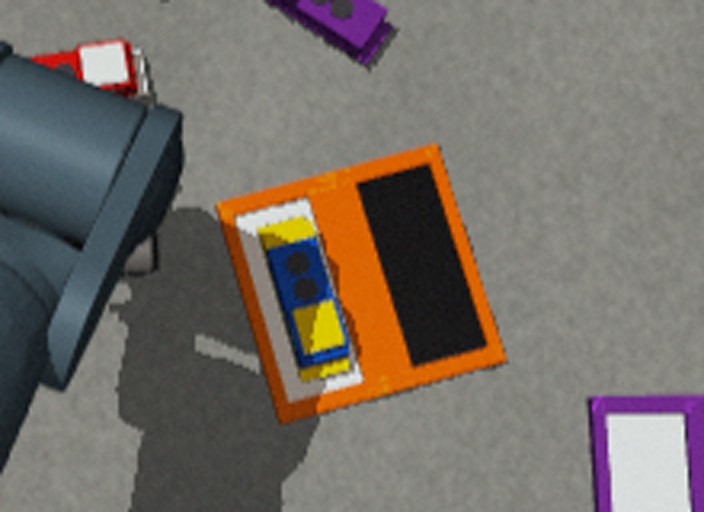

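The blue loco sits inside the white bay in both views (top crop px 310,300). Next is the tank car at (456.5,-71.5).

move_arm([
  {"dx": -1,"dy": -3.5,"dz": -30,"turn": -0.03},
  {"dx": -1,"dy": 0,"dz": -30,"turn": 0},
  {"dx": -1,"dy": 0,"dz": -18,"turn": 0},
  {"dx": 0,"dy": 0,"dz": -1,"turn": 0},
])

```text
time_s: 11.15
ee_pos: [0.4554, -0.0754, 0.016]
tool_rot: [2.177, 2.216, 0.037]
wrist_force: [-0.4, -0.1, 0.1]
opening: 0.651
```

```bash
python3 st.py
```

```text
t 11.15 pos [455.4 -75.4  16. ] jaw deg 1.0 tilt [ 0.041 -0.008 -0.999] F [-0.4 -0.1  0.1] op mm 55.3 q6 -0.44
```

move_arm([
  {"dx": 0,"dy": 3,"dz": -2.5,"turn": 0},
])

```text
time_s: 11.28
ee_pos: [0.456, -0.0731, 0.0141]
tool_rot: [2.178, 2.213, 0.037]
wrist_force: [0.2, -0.3, -0.3]
opening: 0.652
```

move_arm([
  {"dx": 0,"dy": 0,"dz": 0,"turn": 0},
  {"dx": 0,"dy": 0,"dz": 0,"turn": 0},
  {"dx": 0,"dy": 0,"dz": 0,"turn": 0},
], claw=-1, squeeze=45)

```text
time_s: 11.65
ee_pos: [0.4571, -0.0735, 0.0156]
tool_rot: [2.177, 2.211, 0.039]
wrist_force: [-0.6, 0.4, -1.4]
opening: 0.372
```

```bash
python3 st.py
```

```text
t 11.65 pos [457.1 -73.5  15.6] jaw deg 0.9 tilt [ 0.045 -0.009 -0.999] F [-0.6  0.4 -1.4] op mm 31.6 q6 -0.43
```

move_arm([
  {"dx": 0,"dy": 0,"dz": 20,"turn": 0},
  {"dx": 0,"dy": 0,"dz": 40,"turn": 0},
  {"dx": 0,"dy": 0,"dz": 35,"turn": 0},
  {"dx": -1.5,"dy": -26,"dz": 0,"turn": -0.147},
  {"dx": -1.5,"dy": -26,"dz": 0,"turn": -0.147},
  {"dx": -1.5,"dy": -26,"dz": 0,"turn": -0.147},
  {"dx": -1.5,"dy": -26,"dz": 0,"turn": -0.147},
  {"dx": -1.5,"dy": -26,"dz": 0,"turn": -0.147},
  {"dx": -1.5,"dy": -26,"dz": 0,"turn": -0.147},
  {"dx": -1.5,"dy": -26,"dz": 0,"turn": -0.147},
  {"dx": -1.5,"dy": -26,"dz": 0,"turn": -0.147},
  {"dx": -1.5,"dy": -25,"dz": 0,"turn": -0.147},
  {"dx": 0,"dy": 0,"dz": 0,"turn": 0},
])

```text
time_s: 13.28
ee_pos: [0.4411, -0.3121, 0.114]
tool_rot: [3.076, 0.341, -0.005]
wrist_force: [0.3, 0.0, -1.6]
opening: 0.371
```

```bash
python3 st.py
```

```text
t 13.28 pos [ 441.1 -312.1  114. ] jaw deg -77.3 tilt [ 0.002 -0.047 -0.999] F [ 0.3  0.  -1.6] op mm 31.5 q6 0.56
```

move_arm([
  {"dx": 2,"dy": 3,"dz": -40,"turn": 0.028},
  {"dx": 0,"dy": 0,"dz": -35,"turn": 0},
  {"dx": 0,"dy": 0,"dz": -8,"turn": 0},
  {"dx": 0,"dy": 0,"dz": -1,"turn": 0},
])

```text
time_s: 13.78
ee_pos: [0.4438, -0.3068, 0.0294]
tool_rot: [3.068, 0.397, -0.002]
wrist_force: [0.5, 0.1, -1.5]
opening: 0.372
```

```bash
python3 st.py; python3 - <<'E'
from h import *
f=optics.grab_frame("scene")
cv2.imwrite("pics/s5.png",cv2.resize(f["image"][170:330,150:370],None,fx=3.2,fy=3.2,interpolation=cv2.INTER_CUBIC))
E
```

```text
t 13.78 pos [ 443.8 -306.8   29.4] jaw deg -75.2 tilt [ 0.005 -0.047 -0.999] F [ 0.5  0.1 -1.5] op mm 31.6 q6 0.54
```

View pics/s5.png

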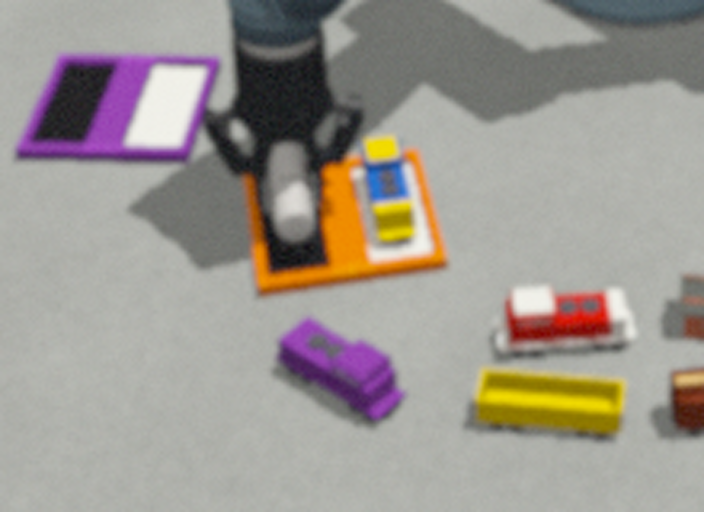

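The tank car hangs over the black bay (crop px 290,205), aligned. I'll lower it.

move_arm([
  {"dx": 0,"dy": -2,"dz": -4,"turn": -0.005},
  {"dx": 0,"dy": 0,"dz": -2,"turn": 0},
])

```text
time_s: 14.08
ee_pos: [0.4453, -0.3102, 0.0258]
tool_rot: [3.065, 0.389, 0.003]
wrist_force: [-0.7, -0.2, -1.5]
opening: 0.373
```

```bash
python3 st.py
```

```text
t 14.07 pos [ 445.3 -310.2   25.8] jaw deg -75.5 tilt [ 0.008 -0.051 -0.999] F [-0.7 -0.2 -1.5] op mm 31.7 q6 0.54
```

move_arm([
  {"dx": -2,"dy": 1,"dz": -3,"turn": 0},
  {"dx": 0,"dy": 0,"dz": -1.5,"turn": 0},
])

```text
time_s: 14.32
ee_pos: [0.4436, -0.3096, 0.0218]
tool_rot: [3.064, 0.389, 0.004]
wrist_force: [1.1, 0.0, -1.1]
opening: 0.372
```

```bash
python3 st.py
```

```text
t 14.32 pos [ 443.6 -309.6   21.8] jaw deg -75.5 tilt [ 0.009 -0.052 -0.999] F [ 1.1  0.  -1.1] op mm 31.6 q6 0.54
```

move_arm([
  {"dx": 0,"dy": 0.5,"dz": -1.3,"turn": 0},
])

```text
time_s: 14.45
ee_pos: [0.4438, -0.3096, 0.0212]
tool_rot: [3.063, 0.389, 0.005]
wrist_force: [-1.8, 0.8, 8.3]
opening: 0.372
```

```bash
python3 st.py
```

```text
t 14.45 pos [ 443.8 -309.6   21.2] jaw deg -75.5 tilt [ 0.01  -0.053 -0.999] F [-1.8  0.8  8.3] op mm 31.6 q6 0.54
```

move_arm([
  {"dx": 0,"dy": 0,"dz": 0,"turn": 0},
  {"dx": 0,"dy": 0,"dz": 0,"turn": 0},
  {"dx": 0,"dy": 0,"dz": 0,"turn": 0},
], claw=0.3)

```text
time_s: 14.82
ee_pos: [0.4442, -0.3099, 0.0216]
tool_rot: [3.063, 0.389, 0.006]
wrist_force: [-0.6, 1.3, -0.7]
opening: 0.647
```

move_arm([
  {"dx": 0,"dy": 0,"dz": 25,"turn": 0},
  {"dx": 0,"dy": 0,"dz": 40,"turn": 0},
  {"dx": 0,"dy": 0,"dz": 20,"turn": 0},
  {"dx": 13.3,"dy": 24.4,"dz": 0,"turn": 0.144},
  {"dx": 13.3,"dy": 24.4,"dz": 0,"turn": 0.144},
  {"dx": 13.3,"dy": 24.4,"dz": 0,"turn": 0.144},
  {"dx": 13.3,"dy": 24.4,"dz": 0,"turn": 0.144},
  {"dx": 13.3,"dy": 24.4,"dz": 0,"turn": 0.144},
  {"dx": 13.3,"dy": 24.4,"dz": 0,"turn": 0.144},
  {"dx": 13.3,"dy": 24.4,"dz": 0,"turn": 0.144},
  {"dx": 13.3,"dy": 24.4,"dz": 0,"turn": 0.144},
  {"dx": 13.3,"dy": 24.4,"dz": 0,"turn": 0.144},
  {"dx": 13.3,"dy": 24,"dz": 0,"turn": 0.144},
  {"dx": 0,"dy": 0,"dz": 0,"turn": 0},
])

```text
time_s: 16.58
ee_pos: [0.5802, -0.0581, 0.1094]
tool_rot: [2.002, 2.37, 0.063]
wrist_force: [0.2, -0.4, -0.7]
opening: 0.654
```

```bash
python3 st.py; python3 - <<'E'
from h import *
for n,b in [("scene",(170,330,150,370)),("top",(190,350,290,510))]:
    f=optics.grab_frame(n)
    cv2.imwrite(f"pics/{n}6.png",cv2.resize(f["image"][b[0]:b[1],b[2]:b[3]],None,fx=3.2,fy=3.2,interpolation=cv2.INTER_CUBIC))
E
```

```text
t 16.57 pos [580.2 -58.1 109.4] jaw deg 9.6 tilt [ 0.055  0.006 -0.998] F [ 0.2 -0.4 -0.7] op mm 55.6 q6 -0.48
```

View pics/scene6.png

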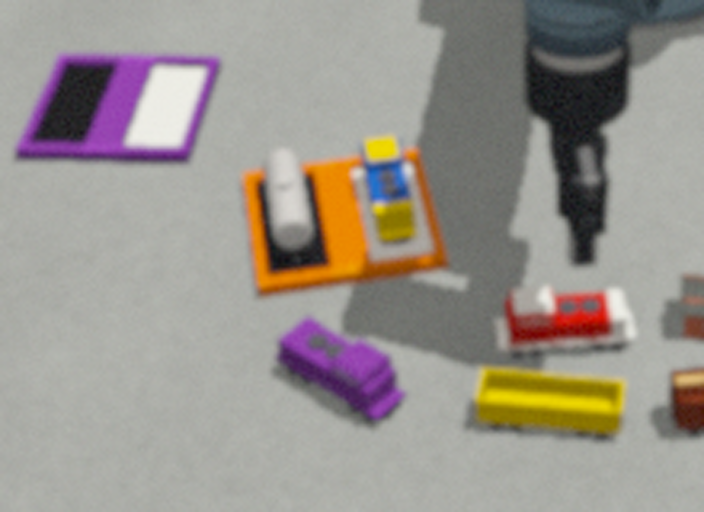

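View pics/top6.png

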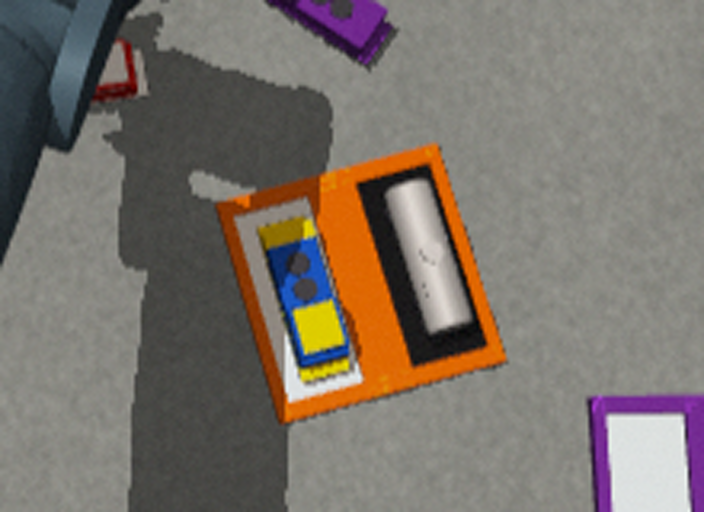

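Both orange-tray vehicles stand in their bays. Now the red loco.

move_arm([
  {"dx": -2,"dy": -8,"dz": -40,"turn": -0.045},
  {"dx": -1,"dy": 0,"dz": -35,"turn": 0},
  {"dx": -1,"dy": 0,"dz": -16,"turn": 0},
  {"dx": -1,"dy": 0,"dz": -3,"turn": 0},
])

```text
time_s: 17.18
ee_pos: [0.5744, -0.0713, 0.0147]
tool_rot: [2.066, 2.308, 0.061]
wrist_force: [0.8, 0.5, -0.3]
opening: 0.648
```

```bash
python3 st.py
```

```text
t 17.18 pos [574.4 -71.3  14.7] jaw deg 6.3 tilt [ 0.059  0.001 -0.998] F [ 0.8  0.5 -0.3] op mm 55.1 q6 -0.45
```

move_arm([
  {"dx": 2,"dy": 5,"dz": -3.5,"turn": 0.01},
])

```text
time_s: 17.3
ee_pos: [0.5771, -0.0668, 0.0121]
tool_rot: [2.055, 2.316, 0.063]
wrist_force: [0.1, 0.8, 0.0]
opening: 0.65
```

move_arm([
  {"dx": 0,"dy": 0,"dz": 0,"turn": 0},
  {"dx": 0,"dy": 0,"dz": 0,"turn": 0},
  {"dx": 0,"dy": 0,"dz": 0,"turn": 0},
], claw=-1, squeeze=40)

```text
time_s: 17.68
ee_pos: [0.5787, -0.0667, 0.0142]
tool_rot: [2.051, 2.315, 0.065]
wrist_force: [-0.2, 0.4, -1.2]
opening: 0.393
```

```bash
python3 st.py
```

```text
t 17.68 pos [578.7 -66.7  14.2] jaw deg 6.9 tilt [ 0.064 -0.    -0.998] F [-0.2  0.4 -1.2] op mm 33.4 q6 -0.45
```

move_arm([
  {"dx": 0,"dy": 0,"dz": 20,"turn": 0},
  {"dx": 0,"dy": 0,"dz": 40,"turn": 0},
  {"dx": 0,"dy": 0,"dz": 35,"turn": 0},
  {"dx": -11.3,"dy": 35.9,"dz": 0,"turn": 0.148},
  {"dx": -11.3,"dy": 35.9,"dz": 0,"turn": 0.148},
  {"dx": -11.3,"dy": 35.9,"dz": 0,"turn": 0.148},
  {"dx": -11.3,"dy": 35.9,"dz": 0,"turn": 0.148},
  {"dx": -11.3,"dy": 35.9,"dz": 0,"turn": 0.148},
  {"dx": -11.3,"dy": 35.9,"dz": 0,"turn": 0.148},
  {"dx": -11.3,"dy": 35.9,"dz": 0,"turn": 0.148},
  {"dx": -11.3,"dy": 35.9,"dz": 0,"turn": 0.148},
  {"dx": -11.3,"dy": 35.9,"dz": 0,"turn": 0.148},
  {"dx": -11.3,"dy": 35.9,"dz": 0,"turn": 0.148},
  {"dx": -11.3,"dy": 35.5,"dz": 0,"turn": 0.148},
  {"dx": 0,"dy": 0,"dz": 0,"turn": 0},
])

```text
time_s: 19.55
ee_pos: [0.455, 0.3398, 0.1358]
tool_rot: [-0.36, 3.096, 0.129]
wrist_force: [0.3, -0.3, -1.9]
opening: 0.391
```

```bash
python3 st.py
```

```text
t 19.55 pos [455.  339.8 135.8] jaw deg 103.3 tilt [ 0.012  0.084 -0.996] F [ 0.3 -0.3 -1.9] op mm 33.2 q6 -1.43
```

move_arm([
  {"dx": -1,"dy": -12,"dz": -45,"turn": -0.054},
  {"dx": 0,"dy": 0,"dz": -45,"turn": 0},
  {"dx": 0,"dy": 0,"dz": -16,"turn": 0},
  {"dx": 0,"dy": 0,"dz": -1,"turn": 0},
])

```text
time_s: 20.05
ee_pos: [0.4577, 0.327, 0.0324]
tool_rot: [-0.267, 3.094, 0.13]
wrist_force: [-0.2, -0.2, -1.2]
opening: 0.395
```

```bash
python3 st.py; python3 - <<'E'
from h import *
f=optics.grab_frame("scene")
cv2.imwrite("pics/s7.png",cv2.resize(f["image"][170:330,340:560],None,fx=3.2,fy=3.2,interpolation=cv2.INTER_CUBIC))
E
```

```text
t 20.05 pos [457.7 327.   32.4] jaw deg 100.0 tilt [ 0.026  0.086 -0.996] F [-0.2 -0.2 -1.2] op mm 33.6 q6 -1.41
```

View pics/s7.png

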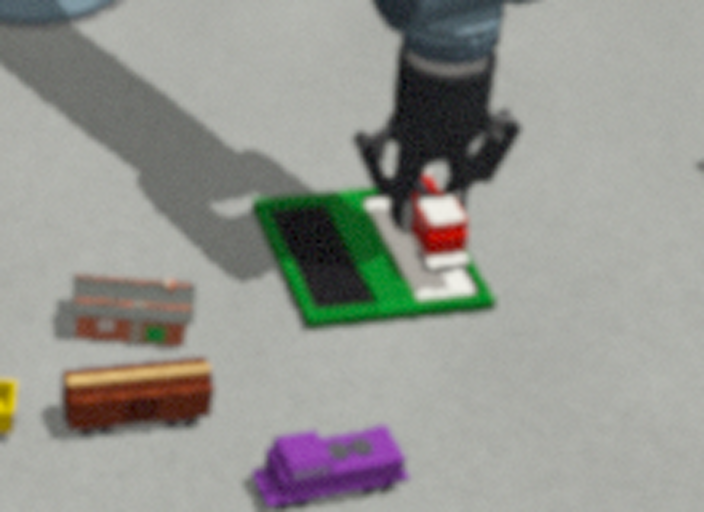

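move_arm([
  {"dx": -3,"dy": 2.5,"dz": -6,"turn": 0},
  {"dx": -1,"dy": 0,"dz": -4,"turn": 0},
])

```text
time_s: 20.35
ee_pos: [0.4565, 0.3309, 0.026]
tool_rot: [-0.266, 3.087, 0.134]
wrist_force: [0.1, -0.5, -1.1]
opening: 0.396
```

```bash
python3 st.py
```

```text
t 20.35 pos [456.5 330.9  26. ] jaw deg 100.0 tilt [ 0.033  0.089 -0.995] F [ 0.1 -0.5 -1.1] op mm 33.6 q6 -1.41
```

move_arm([
  {"dx": -2,"dy": -1,"dz": -3,"turn": 0},
  {"dx": -1,"dy": 0,"dz": -2.5,"turn": 0},
])

```text
time_s: 20.6
ee_pos: [0.4543, 0.3304, 0.0214]
tool_rot: [-0.267, 3.084, 0.135]
wrist_force: [1.5, 0.2, 4.6]
opening: 0.393
```

```bash
python3 st.py
```

```text
t 20.6 pos [454.3 330.4  21.4] jaw deg 100.0 tilt [ 0.036  0.09  -0.995] F [1.5 0.2 4.6] op mm 33.4 q6 -1.41
```

move_arm([
  {"dx": -0.5,"dy": 0,"dz": -1.5,"turn": 0},
])

```text
time_s: 20.72
ee_pos: [0.4547, 0.3307, 0.0209]
tool_rot: [-0.267, 3.082, 0.135]
wrist_force: [0.3, -2.3, 5.4]
opening: 0.394
```

```bash
python3 st.py
```

```text
t 20.73 pos [454.7 330.7  20.9] jaw deg 100.0 tilt [ 0.037  0.091 -0.995] F [ 0.3 -2.3  5.4] op mm 33.5 q6 -1.41
```

move_arm([
  {"dx": 0,"dy": 0,"dz": 0,"turn": 0},
  {"dx": 0,"dy": 0,"dz": 0,"turn": 0},
], claw=0)

```text
time_s: 20.98
ee_pos: [0.4548, 0.3308, 0.0209]
tool_rot: [-0.267, 3.082, 0.135]
wrist_force: [-0.1, 0.8, 0.3]
opening: 0.5
```

move_arm([
  {"dx": 0,"dy": 0,"dz": 0,"turn": 0},
  {"dx": 0,"dy": 0,"dz": 0,"turn": 0},
], claw=0.3)

```text
time_s: 21.22
ee_pos: [0.4545, 0.3307, 0.0206]
tool_rot: [-0.267, 3.082, 0.135]
wrist_force: [-0.4, 0.0, 1.1]
opening: 0.647
```

move_arm([
  {"dx": 0,"dy": 0,"dz": 25,"turn": 0},
  {"dx": 0,"dy": 0,"dz": 40,"turn": 0},
  {"dx": 0,"dy": 0,"dz": 15,"turn": 0},
  {"dx": 18.2,"dy": -23.6,"dz": 0,"turn": -0.1437},
  {"dx": 18.2,"dy": -23.6,"dz": 0,"turn": -0.1437},
  {"dx": 18.2,"dy": -23.6,"dz": 0,"turn": -0.1437},
  {"dx": 18.2,"dy": -23.6,"dz": 0,"turn": -0.1437},
  {"dx": 18.2,"dy": -23.6,"dz": 0,"turn": -0.1437},
  {"dx": 18.2,"dy": -23.6,"dz": 0,"turn": -0.1437},
  {"dx": 18.2,"dy": -23.6,"dz": 0,"turn": -0.1437},
  {"dx": 18.2,"dy": -23.6,"dz": 0,"turn": -0.1437},
  {"dx": 18.2,"dy": -23.6,"dz": 0,"turn": -0.1437},
  {"dx": 18.2,"dy": -23.6,"dz": 0,"turn": -0.1437},
  {"dx": 18,"dy": -23,"dz": 0,"turn": -0.1437},
  {"dx": 0,"dy": 0,"dz": 0,"turn": 0},
])

```text
time_s: 23.1
ee_pos: [0.6522, 0.0617, 0.0903]
tool_rot: [2.043, 2.283, 0.04]
wrist_force: [0.2, -0.6, 0.2]
opening: 0.652
```

```bash
python3 st.py; python3 - <<'E'
from h import *
for n,b in [("scene",(170,330,340,560)),("top",(120,330,80,360))]:
    f=optics.grab_frame(n)
    k=3.2 if n=="scene" else 2.6
    cv2.imwrite(f"pics/{n}8.png",cv2.resize(f["image"][b[0]:b[1],b[2]:b[3]],None,fx=k,fy=k,interpolation=cv2.INTER_CUBIC))
E
```

```text
t 23.1 pos [652.2  61.7  90.3] jaw deg 6.4 tilt [ 0.075 -0.032 -0.997] F [ 0.2 -0.6  0.2] op mm 55.4 q6 -0.16
```

View pics/scene8.png

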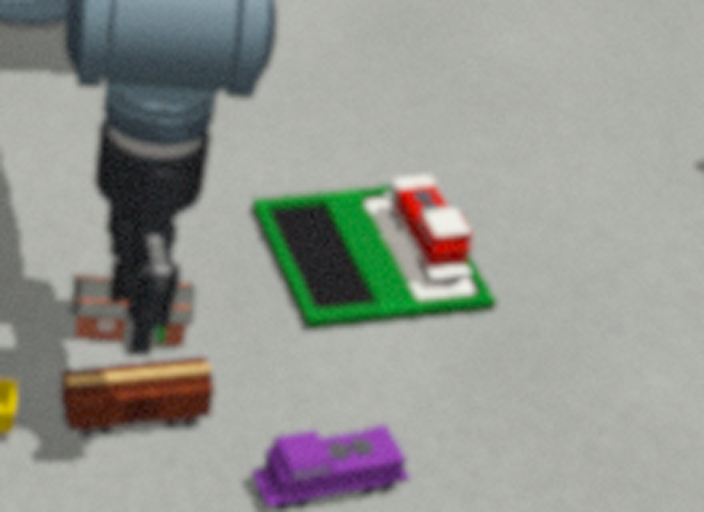

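View pics/top8.png

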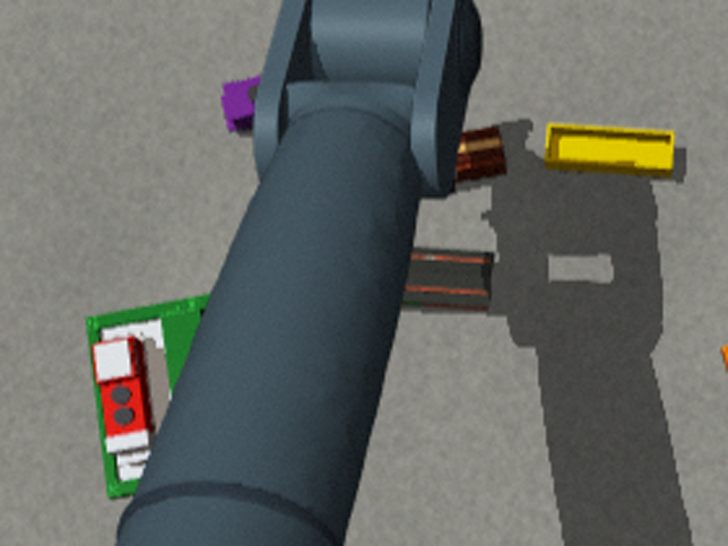

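The red loco is in the white bay; I'll verify its margins at the end. Now the boxcar.

move_arm([
  {"dx": 4,"dy": 9.5,"dz": -35,"turn": 0.05},
  {"dx": 0,"dy": 0,"dz": -27,"turn": 0},
  {"dx": 0,"dy": 0,"dz": -12,"turn": 0},
  {"dx": 0,"dy": 0,"dz": -1,"turn": 0},
])

```text
time_s: 23.7
ee_pos: [0.6524, 0.0766, 0.0131]
tool_rot: [1.973, 2.348, 0.042]
wrist_force: [-0.3, -0.0, 0.2]
opening: 0.65
```

```bash
python3 st.py
```

```text
t 23.7 pos [652.4  76.6  13.1] jaw deg 10.0 tilt [ 0.074 -0.027 -0.997] F [-0.3 -0.   0.2] op mm 55.3 q6 -0.2
```

move_arm([
  {"dx": 4,"dy": -5,"dz": -2,"turn": -0.01},
])

```text
time_s: 23.82
ee_pos: [0.6568, 0.0719, 0.0119]
tool_rot: [1.984, 2.338, 0.043]
wrist_force: [0.3, 0.1, -0.5]
opening: 0.647
```

move_arm([
  {"dx": 0,"dy": 0,"dz": 0,"turn": 0},
  {"dx": 0,"dy": 0,"dz": 0,"turn": 0},
  {"dx": 0,"dy": 0,"dz": 0,"turn": 0},
], claw=-1, squeeze=40)

```text
time_s: 24.2
ee_pos: [0.6586, 0.0713, 0.0142]
tool_rot: [1.983, 2.335, 0.046]
wrist_force: [-0.1, -0.3, -0.8]
opening: 0.397
```

```bash
python3 st.py; python3 m2.py 2>&1 | grep -E "red_loco|hut|green white"
```

```text
t 24.2 pos [658.6  71.3  14.2] jaw deg 9.4 tilt [ 0.079 -0.027 -0.996] F [-0.1 -0.3 -0.8] op mm 33.7 q6 -0.2
top brick_hut all>30 [508.1  64.4 133.5  68.7 173.1] hi [502.5  63.9 122.9  65.7 173.4] zhi 45.5 p50 z [34.3 38.6 42.6]
top green white [498.2 338.9  43.   58.5] ang 100.6 z 53.4 n 296
scene brick_hut all>30 [565.5  69.1  96.9  44.3  62.6] hi [551.   38.7  24.9  23.2 101.4] zhi 45.0 p50 z [32.8 38.  43.1]
scene green white [507.4 331.8 109.8 239.3] ang 141.9 z 1.6 n 754
```

move_arm([
  {"dx": 0,"dy": 0,"dz": 20,"turn": 0},
  {"dx": 0,"dy": 0,"dz": 40,"turn": 0},
  {"dx": 0,"dy": 0,"dz": 30,"turn": 0},
  {"dx": -17.1,"dy": 15,"dz": -1,"turn": 0.14},
  {"dx": -17.1,"dy": 15,"dz": -1,"turn": 0.14},
  {"dx": -17.1,"dy": 15,"dz": -1,"turn": 0.14},
  {"dx": -17.1,"dy": 15,"dz": -1,"turn": 0.14},
  {"dx": -17.1,"dy": 15,"dz": -1,"turn": 0.14},
  {"dx": -17.1,"dy": 15,"dz": -1,"turn": 0.14},
  {"dx": -17.1,"dy": 15,"dz": -1,"turn": 0.14},
  {"dx": -17.1,"dy": 15,"dz": -1,"turn": 0.14},
  {"dx": -17.1,"dy": 15,"dz": -1,"turn": 0.14},
  {"dx": -17.1,"dy": 15,"dz": -1,"turn": 0.14},
  {"dx": -16,"dy": 15,"dz": -1,"turn": 0.14},
  {"dx": 0,"dy": 0,"dz": 0,"turn": 0},
])

```text
time_s: 26.78
ee_pos: [0.4735, 0.2417, 0.1208]
tool_rot: [-0.284, 3.07, 0.148]
wrist_force: [0.2, -0.8, -1.3]
opening: 0.401
```

```bash
python3 st.py
```

```text
t 26.77 pos [473.5 241.7 120.8] jaw deg 100.7 tilt [ 0.046  0.101 -0.994] F [ 0.2 -0.8 -1.3] op mm 34.1 q6 -1.59
```

move_arm([
  {"dx": -3,"dy": 0,"dz": -40,"turn": -0.005},
  {"dx": -1,"dy": 0,"dz": -38,"turn": 0},
  {"dx": -1,"dy": 0,"dz": -12,"turn": 0},
  {"dx": -1,"dy": 0,"dz": -1,"turn": 0},
])

```text
time_s: 27.28
ee_pos: [0.4733, 0.2413, 0.0338]
tool_rot: [-0.264, 3.059, 0.149]
wrist_force: [0.6, 0.3, -0.8]
opening: 0.399
```

```bash
python3 st.py; python3 - <<'E'
from h import *
f=optics.grab_frame("scene")
cv2.imwrite("pics/s9.png",cv2.resize(f["image"][170:330,340:560],None,fx=3.2,fy=3.2,interpolation=cv2.INTER_CUBIC))
E
```

```text
t 27.27 pos [473.3 241.3  33.8] jaw deg 100.0 tilt [ 0.059  0.102 -0.993] F [ 0.6  0.3 -0.8] op mm 33.9 q6 -1.6
```

View pics/s9.png

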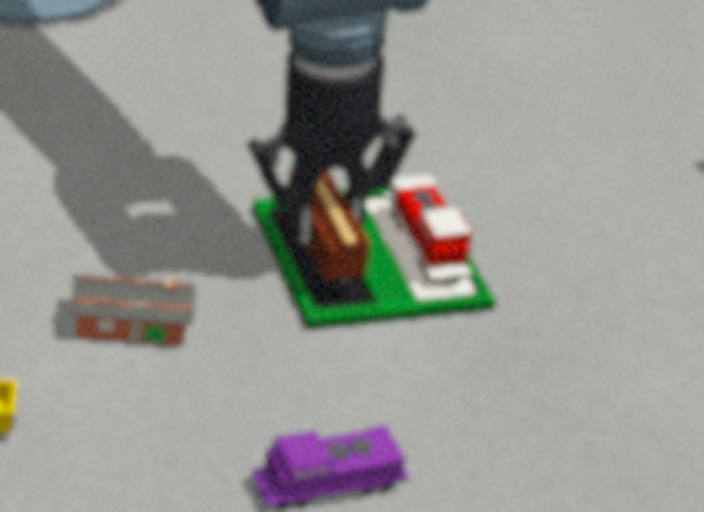

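The boxcar hangs over the black bay (crop px 340,240). I'll lower it.

move_arm([
  {"dx": -2,"dy": 1,"dz": -6,"turn": 0},
  {"dx": -1,"dy": 0,"dz": -4,"turn": 0},
])

```text
time_s: 27.58
ee_pos: [0.4727, 0.2428, 0.0265]
tool_rot: [-0.263, 3.053, 0.149]
wrist_force: [0.5, -0.3, -1.0]
opening: 0.398
```

```bash
python3 st.py
```

```text
t 27.57 pos [472.7 242.8  26.5] jaw deg 100.1 tilt [ 0.065  0.103 -0.993] F [ 0.5 -0.3 -1. ] op mm 33.8 q6 -1.6
```

move_arm([
  {"dx": -2,"dy": 0,"dz": -3,"turn": 0},
  {"dx": -1,"dy": 0,"dz": -1.5,"turn": 0},
])

```text
time_s: 27.82
ee_pos: [0.4698, 0.243, 0.0223]
tool_rot: [-0.263, 3.052, 0.15]
wrist_force: [-0.1, -1.4, -1.4]
opening: 0.399
```

```bash
python3 st.py
```

```text
t 27.82 pos [469.8 243.   22.3] jaw deg 100.1 tilt [ 0.066  0.103 -0.992] F [-0.1 -1.4 -1.4] op mm 33.9 q6 -1.6
```

move_arm([
  {"dx": 0,"dy": 0,"dz": -1.5,"turn": 0},
])

```text
time_s: 27.95
ee_pos: [0.4701, 0.2433, 0.0212]
tool_rot: [-0.262, 3.052, 0.151]
wrist_force: [-1.3, 1.4, 5.3]
opening: 0.399
```

```bash
python3 st.py
```

```text
t 27.95 pos [470.1 243.3  21.2] jaw deg 100.0 tilt [ 0.066  0.104 -0.992] F [-1.3  1.4  5.3] op mm 33.9 q6 -1.6
```

move_arm([
  {"dx": 0,"dy": 0,"dz": -1.5,"turn": 0},
])

```text
time_s: 28.08
ee_pos: [0.4709, 0.2433, 0.0204]
tool_rot: [-0.263, 3.05, 0.15]
wrist_force: [-0.5, -1.4, 6.3]
opening: 0.394
```

move_arm([
  {"dx": 0,"dy": 0,"dz": 0,"turn": 0},
  {"dx": 0,"dy": 0,"dz": 0,"turn": 0},
], claw=0)

```text
time_s: 28.32
ee_pos: [0.4711, 0.2433, 0.0203]
tool_rot: [-0.263, 3.05, 0.15]
wrist_force: [-0.1, 0.4, -0.3]
opening: 0.499
```

move_arm([
  {"dx": 0,"dy": 0,"dz": 0,"turn": 0},
  {"dx": 0,"dy": 0,"dz": 0,"turn": 0},
], claw=0.3)

```text
time_s: 28.58
ee_pos: [0.4709, 0.2432, 0.0201]
tool_rot: [-0.263, 3.05, 0.15]
wrist_force: [-0.9, 0.6, 0.7]
opening: 0.653
```

move_arm([
  {"dx": 0,"dy": 0,"dz": 25,"turn": 0},
  {"dx": 0,"dy": 0,"dz": 40,"turn": 0},
  {"dx": 0,"dy": 0,"dz": 50,"turn": 0},
  {"dx": 0,"dy": 0,"dz": 50,"turn": 0},
  {"dx": -15,"dy": 45,"dz": 20,"turn": 0},
  {"dx": -15,"dy": 45,"dz": 0,"turn": 0},
  {"dx": -15,"dy": 45,"dz": 0,"turn": 0},
  {"dx": -15,"dy": 45,"dz": 0,"turn": 0},
  {"dx": -15,"dy": 45,"dz": 0,"turn": 0},
  {"dx": -15,"dy": 45,"dz": 0,"turn": 0},
  {"dx": -15,"dy": 45,"dz": 0,"turn": 0},
  {"dx": 0,"dy": 0,"dz": 0,"turn": 0},
])

```text
time_s: 30.08
ee_pos: [0.3597, 0.5669, 0.2111]
tool_rot: [-0.258, 3.049, 0.152]
wrist_force: [-0.7, -1.1, 0.0]
opening: 0.651
```

```bash
python3 st.py; python3 m2.py|grep -v tray; python3 - <<'E'
from h import *
for n,b in [("scene",(190,330,200,520)),("top",(120,360,80,480))]:
    f=optics.grab_frame(n)
    k=2.4 if n=="scene" else 2
    cv2.imwrite(f"pics/{n}10.png",cv2.resize(f["image"][b[0]:b[1],b[2]:b[3]],None,fx=k,fy=k,interpolation=cv2.INTER_CUBIC))
    pickle.dump(f,open(n+"10.pkl","wb"))
E
```

```text
t 30.07 pos [359.7 566.9 211.1] jaw deg 99.9 tilt [ 0.069  0.105 -0.992] F [-0.7 -1.1  0. ] op mm 55.3 q6 -0.92
top C [ 0.20376306 -0.10225395  1.33416596]
table plane [-1.25578116 -0.09246677  0.22364966]
top blue_loco all>30 [ 420.  -224.8   94.4   35.7   14.5] hi [ 394.2 -231.3   33.3   32.2   13.5] zhi 57.2 p50 z [42.9 46.6 53.5]
top tank_car all>30 [ 443.4 -308.8  102.    33.9   14.9] hi [ 443.3 -307.8   99.4   24.    14.8] zhi 55.9 p50 z [48.  52.  54.5]
top boxcar all>30 [467.5 243.5 111.5  36.   10.1] hi [466.7 243.4 109.8  31.6   9.3] zhi 56.1 p50 z [48.2 52.2 55. ]
top brick_hut all>30 [550.9  75.9  97.7  48.4  85.8] hi [550.1  75.1  94.8  27.3  86.8] zhi 45.6 p50 z [35.2 38.8 42.6]
top yellow_gondola all>30 [662.4 -75.2 110.1  36.9  84.7] hi [662.5 -75.2 109.6  35.5  85.1] zhi 36.9 p50 z [25.9 31.6 35.5]
top orange white [ 422.3 -222.8  132.    51.6] ang 14.2 z 6.0 n 439
top orange black [ 445.9 -308.7  131.3   52.4] ang 14.4 z 7.0 n 684
top orange rim [ 433.  -265.3  159.1  161.8] ang 14.4 z 12.7 n 3043
top green white [489.3 352.7  30.7  27.9] ang 10.3 z 56.4 n 169
top g
[... 553 characters left out ...]
 25.4  10.2] zhi 57.0 p50 z [38.9 51.4 55.5]
scene brick_hut all>30 [554.3  75.5  97.8  53.4  84.5] hi [557.5  75.4  97.   24.9  85.3] zhi 45.8 p50 z [33.9 39.1 43.1]
scene yellow_gondola all>30 [664.9 -74.3 109.6  39.   86. ] hi [664.2 -74.2 109.1  38.8  84.4] zhi 36.8 p50 z [25.2 29.9 35.2]
scene orange white [ 372.1 -316.9   72.8  127.7] ang 162.6 z 53.2 n 309
scene orange black [ 473.5 -300.3   43.6   43.7] ang 99.1 z 9.4 n 104
scene orange rim [ 437.8 -264.7  165.9  159.2] ang 14.5 z 12.9 n 1016
scene green white [570.4 278.2  33.9 110.3] ang 96.0 z 1.2 n 265
scene green black [458.5 241.2 135.4  48.7] ang 10.0 z 8.6 n 288
scene green rim [457.  279.5 181.8 159.1] ang 10.0 z 14.2 n 1074
```

View pics/scene10.png

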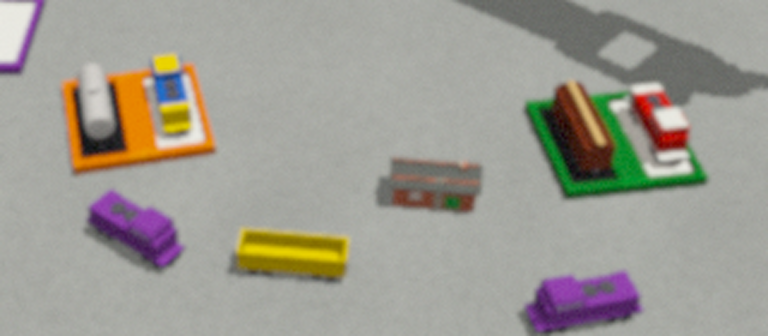

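View pics/top10.png

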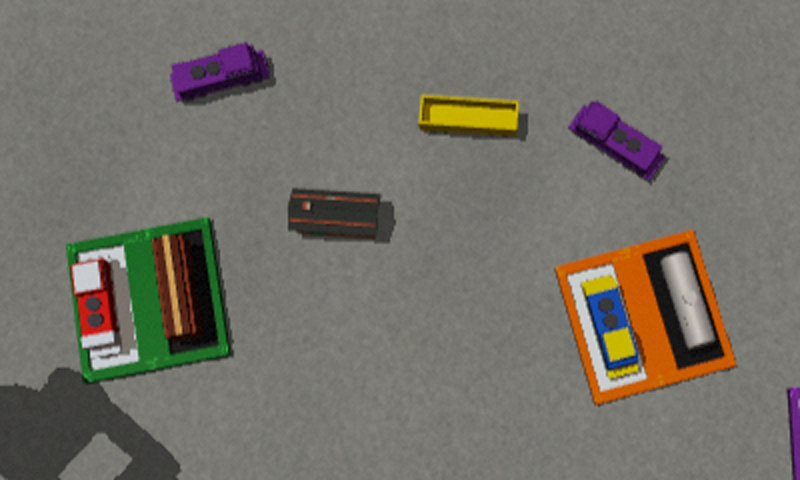

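Three vehicles check out, and the hut and gondola haven't moved. The network missed the red loco, so I'll measure it and the levelness from depth.

```bash
python3 - <<'E'
from h import *
bays=dict(blue=(421,-223,14.3),tank=(443,-308.5,14.3),red=(454,328,10.2),box=(470,241,10.2))
for n in ["top10","scene10"]:
    f=pickle.load(open(n+".pkl","rb"));P=cloud(f)*1000;P=P[f["depth"]>0]
    for k,(cx,cy,a) in bays.items():
        a=np.radians(a);e=np.array([np.cos(a),np.sin(a)]);p=np.array([-e[1],e[0]])
        D=P[:,:2]-[cx,cy];u=D@e;v=D@p
        m=(abs(u)<80)&(abs(v)<40)&(P[:,2]>28)&(P[:,2]<80)
        (rx,ry),(w,h),ang=cv2.minAreaRect(P[m,:2].astype(np.float32))
        if w<h: ang+=90
        hi=m&(P[:,2]>(52 if k!='red' and k!='blue' else 41))&(abs(v)<14)
        if k in('red','blue'): hi&=(P[:,2]<48)
        A=np.c_[u[hi],v[hi],np.ones(hi.sum())];c=np.linalg.lstsq(A,P[hi,2],rcond=None)[0]
        print(n,k,"off u,v",np.round([(rx-cx)*e[0]+(ry-cy)*e[1],(rx-cx)*p[0]+(ry-cy)*p[1]],1),"size",np.round([w,h],1),"dang",round(ang%180-np.degrees(a),1),"slope u deg",round(np.degrees(c[0]),1),"z",round(c[2],1),"max",round(np.percentile(P[m,2],98),1))
E
```

```text
top10 blue off u,v [-5.1 -1.4] size [102.6  35.4] dang 0.1 slope u deg 0.0 z 45.0 max 59.9
top10 tank off u,v [0.6 0.3] size [102.4  33.4] dang 0.9 slope u deg 0.0 z 55.0 max 59.3
top10 red off u,v [0.4 2.6] size [100.   36.5] dang 0.4 slope u deg 0.2 z 44.9 max 60.5
top10 box off u,v [-2.2  2.8] size [111.6  36.3] dang -0.3 slope u deg -0.1 z 55.3 max 59.4
scene10 blue off u,v [ 3.8 -0.7] size [96.7 34.5] dang -0.1 slope u deg -1.2 z 46.3 max 60.4
scene10 tank off u,v [2.3 0.6] size [107.4  33.4] dang 0.5 slope u deg -0.3 z 55.6 max 59.8
scene10 red off u,v [0.2 3.3] size [101.6  37.7] dang -0.5 slope u deg -0.7 z 45.7 max 59.9
scene10 box off u,v [-0.3  3.1] size [116.5  36.7] dang -0.4 slope u deg -0.1 z 56.0 max 59.4
```

All four vehicles are flat (hood about 45 mm, roofs about 55 mm, slopes about 1° or less) and within about 5 mm of their bay centres. I'll hand in.

```bash
python3 -c "
from workcell import env
print(env.close_job())"
```

```text
the job is handed in; nothing more can be done
None
```

I made up both kits in the order asked and handed the job in at about 31 s of the 93 s allowed. Blue locomotive and silver tank car are in the orange tray's white and black bays. Red locomotive and brown boxcar are in the green tray's white and black bays. Each was lowered until the wrist felt the floor, then released.

**Last checks, both cameras:**
- **Position:** every vehicle is within about 5 mm of its bay centre along the bay (12 mm spare) and about 3 mm across it (10 mm spare). All are aligned to within 1°.
- **Flatness:** tops measure about 6 mm higher than on the table, matching the bay floor height, and slopes are about 1° or less.
- **Left alone:** the hut and the yellow wagon have not moved beyond measurement error. I went near none of the purple look-alikes.

**What disagreed or went wrong:**
- The two cameras differ by about 4 mm in x, so I used the average.
- The detector missed the red locomotive in the final pictures, so I checked it from depth alone.
- My first close on the blue locomotive was too high, so I opened, went lower and gripped again before lifting.
- The tool's tilt crept up to about 7° by the end. The vehicles still ended up level once released.

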